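# Feel the blade ejector of a runner insert

### The job

Check that the blade ejector of the runner insert moves freely: with the fingertips press the narrow oblong steel pad (the long thin one of the four pads on the insert) lightly down by some 6 mm, without driving it onto its stop, keep it there for about two seconds, then withdraw and let it spring back up. Only press it, do not pull or lift it; touch nothing else: the round, square and hollow pads, the insert's face and everything lying about stay as they are.

Things in the scene. Friction and masses are not known exactly. Their poses are not given: they have to be found in the camera images.
- insert: Runner insert: dark steel block 140 (x) x 220 (y) x 40 (z) mm fixed on the bench, with a cross-shaped channel 10 wide, 6 mm deep in its top. Four spring-loaded ejector pads stand out of its face, centred at x = +-36, y = +-48 mm in its frame; which pad is in which place varies. Origin: centre of its underside, z up, x and y along its sides.
- blade_pad: The pad to press: bright steel, oblong, 12 (its x) x 46 mm (its y), flat top 18 mm above the insert's face, 58 mm above the bench; sides parallel to the insert's. Slides straight down on a soft spring, 0.5 N per mm, no preload, to a hard stop 12 mm down; springs back when released. It could also be pulled up, which is wrong. Origin 38 mm below its top centre, z up.
- blade_pad_top (a point): Centre of the flat top of blade_pad; moves down with it.
- round_pad: Round flat ejector pad, 30 mm in diameter. Bright steel, its top 18 mm above the insert's face; stands in any of the four places of the insert, sides parallel to the insert's; on the same kind of spring as blade_pad. To be left alone. Origin 38 mm below its top centre, z up.
- square_pad: Square flat ejector pad, 28 x 28 mm. Bright steel, its top 18 mm above the insert's face; stands in any of the four places of the insert, sides parallel to the insert's; on the same kind of spring as blade_pad. To be left alone. Origin 38 mm below its top centre, z up.
- sleeve_pad: Sleeve ejector: tube 32 mm outside, 22 mm inside, open at the top. Bright steel, its top 18 mm above the insert's face; stands in any of the four places of the insert, sides parallel to the insert's; on the same kind of spring as blade_pad. To be left alone. Origin 38 mm below its top centre, z up.
- slip_stone: Loose white ceramic slip stone, 90 (x) x 16 x 12 mm, lying on the insert's face near its +y end. Origin: centre of its underside.
- gauge_pin: Loose steel gauge pin, 16 mm in diameter, 36 mm tall, standing on the insert's face near its -y end, about 40 mm off the middle line towards the insert's +x. Origin: centre of its underside.
- india_stone: Loose reddish India stone, 150 (x) x 50 x 25 mm, on the bench beyond the insert's +y end. Origin: centre of its underside.
- pin_vise: Loose brass pin vise, 13 mm thick, 93 mm long along its x, lying on the bench beyond the insert's -y end. Origin: on the bench, 45 mm from its butt.
- loose_file: Loose diamond file, 145 mm long along its y with a blue plastic grip 15 mm wide, 13 mm high, lying on the bench along the insert's +x side. Origin: on the bench near mid-length.
- paste_jar: Loose small jar, 42 mm in diameter, 34 mm tall, on the bench by the insert's +x side. Origin: centre of its underside.
- file_rack: Welded steel rack, 300 (x) x 90 x 76 mm, fixed, with eight upright files in blue grips reaching 136 mm above the bench; at the right of the bench. Origin: centre of its underside.

How it is judged:
By the outcome, as a careful person would: the job done as asked, in the order asked, and still so for the second after the job is handed in, with the robot touching nothing.
It also fails if it takes over 32 s, if anything falls off the work surface, if the arm or the gripper's body presses on something with over 40 N, if the wrist force passes 120 N, or if a joint passes its speed limit or range.

### The arm

A 7-joint arm with a two-finger parallel gripper is mounted at the origin on the work surface. World frame = base frame: x ahead of the robot, y to its left, z up, the work surface at z = 0. Lengths are in mm, angles in rad, forces in N, time in s.
With the tool pointing down it reaches from about 400 to 875 mm from the base axis. Payload 4.4 kg.
Tool frame: the origin (TCP) lies midway between the tips of the shut fingers; the grasp point (between the pads) lies 19 mm behind it; z points along the fingers, y is the line along which they close (so a half turn about z gives the same grasp; the last joint's range is limited). The gripper opens to 85 mm and grips with 20 to 120 N. Pads are 22 mm wide; open, the fingers measure 114 mm over their backs; the gripper's body (76 mm by 85 mm) begins 54 mm behind the grasp point. The pads swing forward as they close: fully open they stand 13 mm farther back than shut.
Start: joints at [1.224, 0.628, 0.038, 1.517, -0.027, 0.996, -0.02], TCP at [180.158, -624.548, 231.313] pointing down, gripper open.
Joint ranges: [-3.06, 3.06], [-0.37, 2.12], [-1.25, 1.32], [0.18, 2.47], [-1.1, 4.24], [0.23, 1.98], [-2.94, 2.94]. Speed limits (rad/s): [2.57, 2.57, 3.14, 3.14, 3.14, 3.14, 3.14].

### API

Orientations are given as [roll, pitch, yaw] about the fixed x, y, z axes, in that order (R = Rz(yaw) Ry(pitch) Rx(roll)).
In Python, from cell import ctrl gives the robot as it stands.
- The arm moves only by the shell command python3 -m crank 'ROWS' [OPENING]. ROWS is JSON, a list that holds one entry, the list of rows, each a list of 4 numbers: the shift along the tool's x, y, z normalised to -1 to 1, where 1 is 2.5 cm, then the turn about the tool's z normalised to -1 to 1, where 1 is 0.08 rad. In form: [[[dx, dy, dz, turn], ...]]. A call has 1 to 12 rows; each row shifts and turns the commanded pose from where the row before left it, along the tool's axes as they then stand; what a row does not reach is not made up. A row lasts 1/12 s, in which the tool goes at most 41.7 mm and 7.16 degrees, less where a joint would pass 70% of its speed; a pose out of reach is approached as far as the arm can. A call with a number of a shift or a turn outside -1 to 1 is refused whole. A call with a gripper value outside its range is refused whole. OPENING is the closure, from -1 (fully open) to 1 (shut), set as the call begins (- or left out, the last holds). The fingers move at their own pace and stop on an object; the grip force is fixed at half the most. Time passes only in rows, so rows that do not move let the fingers close. It gives the time, the measured TCP pose, the force, the opening and the grip force at its end, in the units of the state.
- ctrl.read_state(): the state, without advancing time (a new reading comes with each control period).
- ctrl.get_image(name): name is "scene" or "side" or "wrist"; returns a dict with "img" (384x512x3 uint8, red, green, blue), "intrinsics" (3x3 intrinsics, pixels), "extrinsics" (4x4, takes a point from camera to world coordinates). Camera axes: x right, y up, looking along -z (the intrinsics and any distortion apply to the point x, -y, -z); pixel columns grow to the right and rows downward; lengths in mm; the calibration is good to about 2 mm. A picture is of the moment at which its call begins. There is no depth.
- ctrl.finish_job(): hands the job in; it is judged then, once.
Trained networks look in the newest picture that a camera, given by its name, has taken for a name from the list of things; names that differ only in an ending like _2 or _b are one class to them, and where a whole thing is asked for, a point or a joint stands for the part that bears it (a point fixed in the world has none). Each returns a list of dicts, best first, with "confidence" (0 to 1); they miss things now and then, are a little off and sometimes report something else, mostly with a low value. They report only what shows in the picture. A call takes as long as a camera call.
- ctrl.find_in(camera, target): "position" ([row, column] in pixels, amid what is visible of it).
- ctrl.trace(camera, target): "mask" (384x512 bool, what is visible of it) and "position" ([row, column] in pixels, amid what is visible of it).
- ctrl.place_of(camera, target): "position" ([row, column] in pixels: a listed point, or the origin of a listed thing).
The state is a dict: "clock": time; "qpos": joint angles; "qd": joint speeds; "tau": joint torques, N m; "eef_pos": TCP position; "tool_rot": TCP orientation; "force": force on the tool from outside, world axes, zero at the start; "torque": the same for the moment, N m; "width": finger opening in mm; "gripper_force": force on a finger pad.
Only numpy, scipy, OpenCV 4.12 (cv2) and the standard library are available. Lean on these libraries where they do the work, as an engineer would, in place of code of your own. Each camera call takes 0.05 s, during which the arm holds its last target. There are 200 camera calls.

## Working session

There is one attempt and no reset: what is moved stays moved. The work goes in short steps, Python scripts to look and compute and a shell command to move; the robot and the scene stay as the last step left them, time stands still between calls to the robot, and variables do not carry over. Pictures are saved under pics/ and viewed, at most 10 in all, crops included, and the job is handed in when it is done.

```bash
mkdir -p pics
cat > h.py <<'E'
import numpy as np,cv2
from cell import ctrl
def ray(im,p):
    K=np.array(im["intrinsics"]);E=np.array(im["extrinsics"])
    d=np.linalg.inv(K)@[p[1],p[0],1]; d=np.array([d[0],-d[1],-d[2]])
    return E[:3,3],E[:3,:3]@d
def atz(im,p,z):
    o,d=ray(im,p); return o+d*(z-o[2])/d[2]
E
python3 - <<'E'
from h import *
ims=[]
for c in["scene","side","wrist"]:
    im=ctrl.get_image(c); ims.append(im["img"][:,:,::-1]); cv2.imwrite(f"pics/{c}0.png",ims[-1])
    for t,z in[("blade_pad_top",58),("round_pad",20),("square_pad",20),("sleeve_pad",20),("gauge_pin",40),("slip_stone",40),("insert",0)]:
        for r in ctrl.place_of(c,t)[:2]: print(c,t,np.round(r["position"]),round(r["confidence"],2),np.round(atz(im,r["position"],z)))
s=ctrl.read_state();print(s["eef_pos"],s["tool_rot"],s["clock"],s["width"],s["force"])
E
```

```text
scene blade_pad_top [170. 316.] 0.41 [641. 106.  58.]
scene round_pad [160. 300.] 0.51 [552. 114.  20.]
scene square_pad [175. 276.] 0.53 [563.  16.  20.]
scene sleeve_pad [186. 285.] 0.52 [616.  14.  20.]
scene gauge_pin [170. 276.] 0.61 [564.  16.  40.]
scene gauge_pin [189. 272.] 0.46 [621. -34.  40.]
scene slip_stone [246. 133.] 0.67 [ 593. -445.   40.]
scene slip_stone [161. 321.] 0.62 [607. 153.  40.]
scene insert [178. 289.] 0.79 [582.  55.   0.]
side blade_pad_top [250. 198.] 0.73 [617. 114.  58.]
side round_pad [277. 223.] 0.71 [547. 115.  20.]
side square_pad [249. 247.] 0.69 [554.  20.  20.]
side square_pad [261. 227.] 0.34 [569.  75.  20.]
side sleeve_pad [222. 264.] 0.65 [575. -73.  20.]
side sleeve_pad [236. 227.] 0.54 [617.  16.  20.]
side gauge_pin [216. 241.] 0.57 [620. -41.  40.]
side gauge_pin [246. 199.] 0.23 [637.  92.  40.]
side slip_stone [270. 194.] 0.72 [599. 149.  40.]
side insert [261. 224.] 0.58 [584.  67.   0.]
[ 180.14407781 -624.52511466  231.30668932] [-3.14154409e+00 -2.11400495e-05  2.80742006e-01] 1.2 84.95665016602904 [-0.23804497 -0.22697109  0.02988698]
```

View pics/scene0.png

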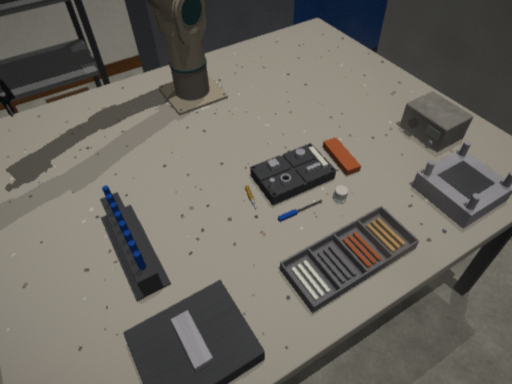

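View pics/wrist0.png

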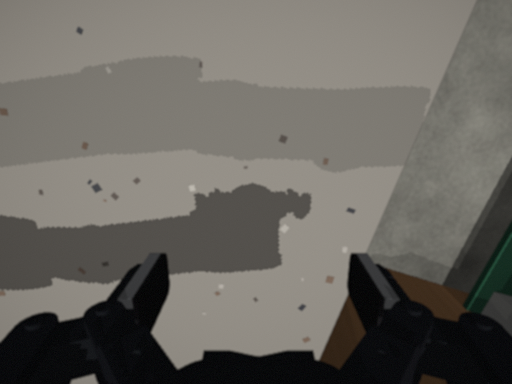

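The scene picture shows the insert near pixel (row 172, col 293), with the blade pad in its far +x/+y quadrant at about (170, 316). The wrist picture shows only bench so far. I'll shut the fingers and go above the insert.

```bash
python3 -m crank '[[[0.5,-0.5,0,0],[0.92,-0.92,0,0],[0.92,-0.92,0,0],[0.92,-0.92,0,0],[0.92,-0.92,0,0],[0.92,-0.92,0,0],[0.92,-0.92,0,0],[0.92,-0.92,0,0],[0.92,-0.92,0,0],[0.92,-0.92,0,0],[0.92,-0.92,0,0],[0.92,-0.92,0,0]]]' 1
python3 -m crank '[[[0.92,-0.92,0,0],[0.92,-0.92,0,0],[0.92,-0.92,0,0],[0.92,-0.92,0,0],[0.92,-0.92,0,0],[0.92,-0.92,0,0],[0.92,-0.92,0,0],[0.92,-0.92,0,0],[0.92,-0.92,0,0],[0.92,-0.92,0,0.8],[0.5,-0.5,0,0.8],[0.2,-0.2,0,0.8]]]'
python3 -m crank '[[[0,0,0,0.7],[0,0,0,0.4],[0,0,0,0],[0,0,0,0]]]'
python3 - <<'E'
from h import *
im=ctrl.get_image("wrist"); cv2.imwrite("pics/w1.png",im["img"][:,:,::-1])
for t,z in[("blade_pad_top",58),("blade_pad",20),("round_pad",20),("square_pad",20),("sleeve_pad",20),("gauge_pin",40),("slip_stone",40),("insert",0)]:
    for r in ctrl.place_of("wrist",t)[:2]: print(t,np.round(r["position"]),round(r["confidence"],2),np.round(atz(im,r["position"],z),1))
for r in ctrl.trace("wrist","blade_pad_top")[:2]:
    m=r["mask"].astype(np.uint8); c=max(cv2.findContours(m,0,2)[0],key=cv2.contourArea)
    print(r["confidence"],m.sum(),[np.round(atz(im,p[::-1],58),1) for p in cv2.boxPoints(cv2.minAreaRect(c))])
s=ctrl.read_state();print(s["eef_pos"],s["tool_rot"],s["clock"],s["width"],s["force"])
E
```

```text
clock: 2.2
eef_pos: [362.4, -294.5, 231.6]
tool_rot: [3.141, -0.001, 0.281]
force: [0.1, -1.2, -0.4]
width: -0.1
gripper_force: 0.0
clock: 3.2
eef_pos: [534.3, 13.7, 231.4]
tool_rot: [-3.14, -0.002, 0.091]
force: [0.8, -0.4, -0.4]
width: 0.2
gripper_force: 0.0
clock: 3.53
eef_pos: [532.7, 9.5, 231.4]
tool_rot: [3.141, -0.0, 0.002]
force: [-0.5, 0.2, -0.6]
width: -0.0
gripper_force: 0.0
blade_pad_top [ 87. 158.] 0.58 [619.2 106.9  58. ]
blade_pad [ 89. 165.] 0.84 [618.1 110.7  20. ]
blade_pad [120. 344.] 0.33 [586.7 -84.8  20. ]
round_pad [158. 167.] 0.82 [543.2 115.5  20. ]
round_pad [ 92. 297.] 0.63 [616.1 -31.5  20. ]
square_pad [159. 248.] 0.56 [542.2  21.8  20. ]
sleeve_pad [ 94. 256.] 0.97 [613.8  12.6  20. ]
sleeve_pad [106.  58.] 0.32 [600.1 229.7  20. ]
gauge_pin [ 90. 296.] 0.5 [617.7 -28.1  40. ]
slip_stone [120. 119.] 0.59 [586.9 156.   40. ]
insert [122. 210.] 0.85 [581.6  67.3   0. ]
0.82 688 [array([613.9, 134.7,  58. ]), array([626.5, 132.3,  58. ]), array([623.7,  82.5,  58. ]), array([611. ,  84.3,  58. ])]
[532.64576687   9.39739323 231.33067388] [-3.14154156e+00 -2.94525540e-05  7.31429093e-04] 4.0333 -0.1978758509137255 [-0.06037893  0.03962124 -0.11126518]
```

View pics/w1.png

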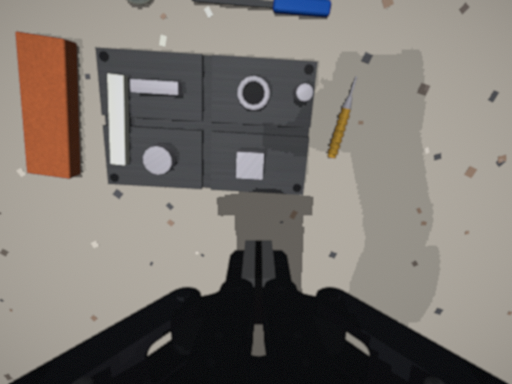

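The wrist view shows the blade pad at about (87, 155) beside the white slip stone, the round pad at (158, 158), the sleeve at (93, 254) and the square at (165, 250). The blade top is at about (618.8, 108.5), with yaw about -0.05.

```bash
python3 -m crank '[[[0.57,-0.66,0.5,0],[0.57,-0.66,0.9,0],[0.57,-0.66,0.9,0],[0.57,-0.66,0.9,0],[0.57,-0.66,0.9,0],[0.57,-0.66,0.9,0],[0,0,0,0.3],[0,0,0,0.3],[0,0,0,0],[0,0,0,0],[0,0,0,0]]]'
python3 - <<'E'
from h import *
for cn in["wrist","side","scene"]:
  im=ctrl.get_image(cn)
  if cn=="wrist": cv2.imwrite("pics/w2.png",im["img"][:,:,::-1])
  if cn=="side": cv2.imwrite("pics/s2.png",cv2.resize(im["img"][170:330,120:320,::-1],None,fx=4,fy=3.7))
  for r in ctrl.place_of(cn,"blade_pad_top")[:2]: print(cn,np.round(r["position"]),round(r["confidence"],2),np.round(atz(im,r["position"],58),1))
  for r in ctrl.trace(cn,"blade_pad_top")[:1]:
    m=r["mask"].astype(np.uint8); c=max(cv2.findContours(m,0,2)[0],key=cv2.contourArea)
    print(r["confidence"],m.sum(),[np.round(atz(im,p[::-1],58),1) for p in cv2.boxPoints(cv2.minAreaRect(c))])
s=ctrl.read_state();print(s["eef_pos"],s["tool_rot"],s["clock"],s["width"],s["force"])
E
```

```text
clock: 4.95
eef_pos: [618.5, 107.3, 107.8]
tool_rot: [3.141, -0.002, -0.049]
force: [0.2, 1.0, -0.6]
width: -0.2
gripper_force: 0.0
wrist [215. 253.] 0.85 [621.8 110.9  58. ]
0.56 1696 [array([632.6, 132. ,  58. ]), array([630.5,  87. ,  58. ]), array([612.8,  87.3,  58. ]), array([615. , 133.5,  58. ])]
side [252. 198.] 0.46 [614.5 117.2  58. ]
0.76 150 [array([628.4, 131.8,  58. ]), array([624.3,  85. ,  58. ]), array([603.4,  92.5,  58. ]), array([608. , 138.4,  58. ])]
scene [167. 314.] 0.41 [630.  108.2  58. ]
scene [171. 276.] 0.34 [582.9   4.2  58. ]
0.56 100 [array([613.6,  85.3,  58. ]), array([617.2, 135.1,  58. ]), array([642.1, 125.1,  58. ]), array([638.3,  76.2,  58. ])]
[618.09762806 108.47183968 106.42727894] [-3.14156401e+00 -1.61915132e-04 -4.72256517e-02] 5.4 0.06240594571826929 [ 0.35000349  0.93217799 -0.24694075]
```

View pics/w2.png

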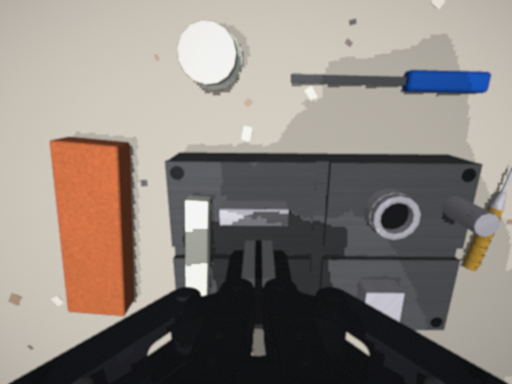

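View pics/s2.png

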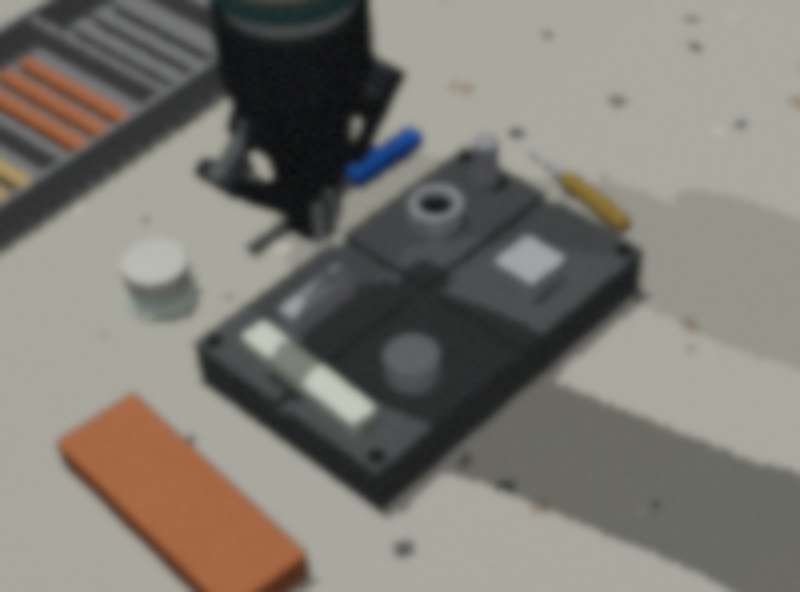

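The wrist view shows the blade pad at (216, 254), just ahead of the fingertips at (250, 258). The side view shows the fingers clear above it. The refined centre is (620, 110), so I'll correct by about 2 mm and come down to just above the pad.

```bash
python3 -m crank '[[[0.08,-0.06,0.4,0],[0,0,0.6,0],[0,0,0.5,0],[0,0,0.2,0],[0,0,0,0],[0,0,0,0],[0,0,0,0],[0,0,0,0]]]'
python3 - <<'E'
from h import *
im=ctrl.get_image("wrist"); cv2.imwrite("pics/w3.png",im["img"][:,:,::-1])
im=ctrl.get_image("side"); cv2.imwrite("pics/s3.png",cv2.resize(im["img"][210:290,150:250,::-1],None,fx=7,fy=7))
F=[]
for i in range(5): s=ctrl.read_state();F.append(s["force"]);ctrl.get_image("side")
print(s["eef_pos"],s["clock"],np.round(F,2))
E
```

```text
clock: 6.07
eef_pos: [620.7, 110.0, 64.5]
tool_rot: [-3.141, -0.001, -0.047]
force: [0.1, 0.2, -0.7]
width: -0.0
gripper_force: 0.0
[620.25475606 109.9303976   64.10471543] 6.3667 [[-0.11  0.23  0.56]
 [-0.87  0.18  0.6 ]
 [-0.09 -0.16 -0.59]
 [ 0.21 -0.1  -0.33]
 [ 0.55 -0.1  -1.03]]
```

View pics/w3.png

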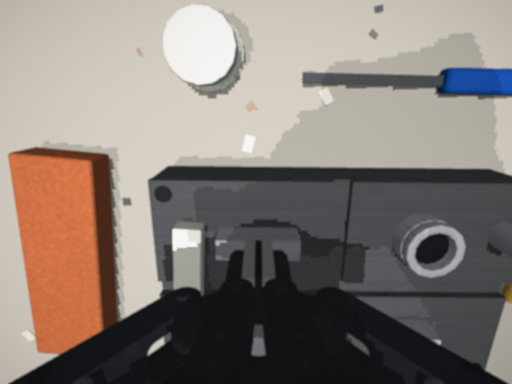

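View pics/s3.png

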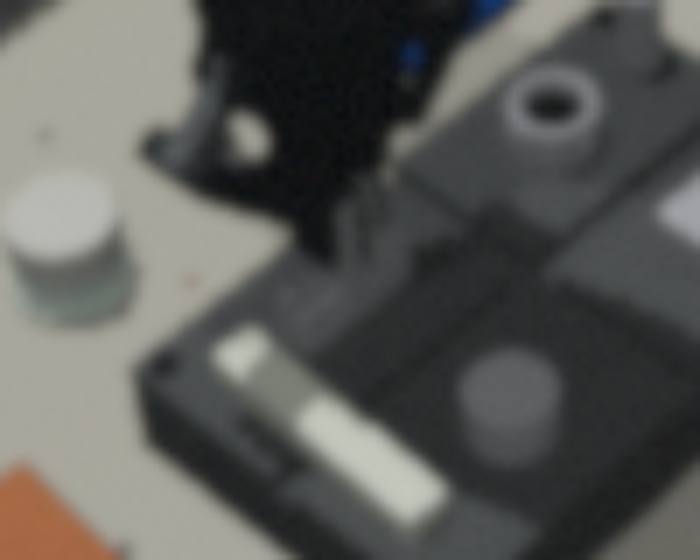

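The fingers are centred over the blade pad (pad at 250, 258 in the wrist view). They clear the slip stone, and the tip is about 6 mm above the pad. Now I'll press to z ≈ 52.

```bash
python3 -m crank '[[[0,0,0.16,0],[0,0,0.08,0],[0,0,0.08,0],[0,0,0.08,0],[0,0,0.08,0],[0,0,0,0],[0,0,0,0],[0,0,0,0]]]'
python3 - <<'E'
from h import *
F=[]
for i in range(8): ctrl.get_image("side");s=ctrl.read_state();F.append(s["force"])
print(s["eef_pos"],s["clock"],np.round(np.mean(F,0),2),np.round(np.array(F)[:,2],1))
E
```

```text
clock: 7.08
eef_pos: [620.1, 109.9, 52.0]
tool_rot: [-3.142, 0.0, -0.047]
force: [-0.7, 0.9, 3.1]
width: 0.4
gripper_force: 1.5
[620.11266302 109.93979299  51.86090323] 7.4833 [-0.71 -0.28  3.32] [3.4 3.1 3.2 3.3 2.3 3.8 4.1 3.4]
```

Force is 3.3 N, about 6.4 mm down. I'll hold for the rest of the two seconds, then withdraw straight up.

```bash
python3 -m crank '[[[0,0,0,0],[0,0,0,0],[0,0,0,0],[0,0,0,0],[0,0,0,0],[0,0,0,0],[0,0,0,0],[0,0,0,0],[0,0,0,0],[0,0,0,0]]]'
python3 -m crank '[[[0,0,0,0],[0,0,0,0],[0,0,0,0],[0,0,0,0],[0,0,0,0],[0,0,0,0],[0,0,0,0]]]'
python3 -m crank '[[[0,0,-0.08,0],[0,0,-0.08,0],[0,0,-0.12,0],[0,0,-0.3,0],[0,0,-0.8,0],[0,0,-0.9,0],[0,0,-0.9,0],[0,0,-0.4,0],[0,0,0,0],[0,0,0,0],[0,0,0,0],[0,0,0,0]]]'
python3 - <<'E'
from h import *
im=ctrl.get_image("wrist"); cv2.imwrite("pics/w4.png",im["img"][:,:,::-1])
s=ctrl.read_state();print(s["eef_pos"],s["clock"],s["force"])
E
```

```text
clock: 8.32
eef_pos: [620.1, 109.9, 51.8]
tool_rot: [-3.142, 0.0, -0.047]
force: [-1.1, -0.2, 3.3]
width: -0.2
gripper_force: 1.6
clock: 8.9
eef_pos: [620.1, 109.9, 51.8]
tool_rot: [-3.142, 0.0, -0.047]
force: [-1.2, -0.3, 2.9]
width: 0.2
gripper_force: 1.6
clock: 9.9
eef_pos: [619.1, 109.7, 139.8]
tool_rot: [3.141, 0.003, -0.047]
force: [-0.3, 0.4, -0.8]
width: -0.3
gripper_force: 0.0
[619.20663446 109.74906567 139.86307098] 9.95 [0.4492048  0.24806081 0.04078533]
```

View pics/w4.png

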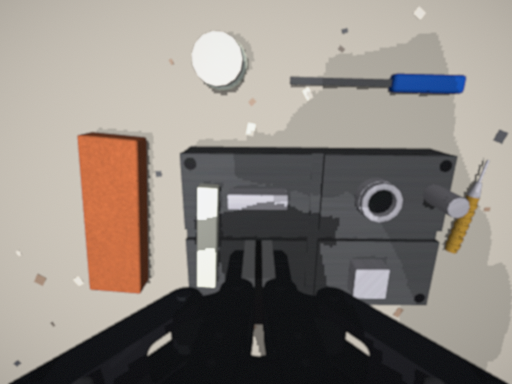

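The wrist view shows the blade pad standing proud again at (201, 257), and everything else that shows is in place.

```bash
python3 -c "
from cell import ctrl
print(ctrl.finish_job())"
```

```text
the job is handed in; nothing more can be done
None
```

I pressed the blade pad down about 6 mm at roughly 3 N, held it for about two seconds and withdrew; it looks sprung back up in the last wrist picture, nothing else in view had moved, and the job is handed in.

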